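Clear the jammed battery-cell feeder

TASK

The battery-cell feeder is jammed: the side-lane cell has nosed into the merge and blocks the main row. Gently nudge that cell back up its side lane, without lifting it, until the brake shoe behind it meets its end stop; then use the hand slide to push the main row through until the first cell has pressed the end-stop plunger flush, and let go. Feel your way and never press on the cells with more than 20 N; all three cells stay upright in the feeder, and everything else stays where it is.

Things in the scene. Friction and masses are not known exactly. Their poses are not given: they have to be found in the camera images.
- feeder: Fixed cell feeder: plate 275 x 155 mm (x -167 to 108, y -40 to 115), its top, the deck, 12 mm up; lanes between steel walls 22 mm high, 6 mm thick. Origin: plate's underside, at the merge, on the main lane's middle; x = feed direction, y = to the side-lane side, z up. Main lane along x at y = 0, 36 mm wide, x -165 mm to the end stop.
- side_lane (a point): Point on the deck on the middle line of the side lane, at its mouth: (0, 16, 12) mm in the feeder's frame. The side lane is 36 mm wide and leads outward, away from the main lane, in the direction (-0.5, 0.866) of the feeder's x, y.
- end_stop (a point): Middle of the face of the grey end-stop block (48 mm wide, 56 mm high) at the main lane's end, 61 mm along x from the feeder's origin, 35 mm above the deck.
- side_cell: The blocking piece: upright cylindrical battery cell, 32 mm diameter, 70 mm tall, about 140 g, standing on the deck at the mouth of the side lane, its nose in the main lane. Origin: centre of its underside.
- first_cell: Identical cell, first of the main row, held up by the blocking one. Origin: centre of its underside.
- second_cell: Identical cell, behind the first in the main row. Origin: centre of its underside.
- shoe: Black brake shoe in the side lane behind the blocking cell, 30 mm wide, top 56 mm above the deck. It slides only along that lane, with a drag of about 3 N, and stays where left. Origin: bottom middle of the face that meets the cell; x = outward along the lane. Travel 28 mm, started 0 to 5 mm out; hard outer stop with this face at y = 54.8 mm in the feeder's frame.
- slide: Hand slide behind the main row; slides only along the feeder's x with a drag of about 5 N, stays where left. Origin: bottom middle of its front (pushing) face, at deck height; axes as the feeder's. Nose 30 mm wide, 46 high. 50 mm behind the face stands its post, 18 x 18 mm, top 73 mm above the deck, to pinch or push. Row home: face near x = -3 mm of the feeder.
- plunger (a joint): Spring plunger (16 mm diameter steel pin, 35 mm above the deck) in the end-stop's face. Value: how far it is pressed in, m: 0 = standing 5 mm out of the face, 0.005 = flush, when the first cell also meets the hard face. Spring 0.6 N/mm, about 3 N at flush.
- spare_cell: Bystander: a spare cell like the others, standing on the feeder's plate, outside the lanes. Origin: underside.
- strip_coil: Bystander: coil of nickel strip, 48 mm across, 12 mm thick, lying on the feeder's plate. Origin: underside.
- parts_tray: Bystander: open blue tray, 120 x 170 x 45 mm. Origin: underside.
- flux_bottle: Bystander: white bottle, 50 mm diameter, 130 mm tall. Origin: underside.
- driver: Bystander: screwdriver lying on the table. Origin: on its length, near its middle.
- tape_roll: Bystander: cardboard tape roll, 84 mm across, 24 mm thick. Origin: underside.
- carton: Bystander: carton, 90 x 70 x 60 mm. Origin: underside.

How it is judged:
On the way, in this order (a step that is already met when the one before it is completed fails the run):
1. the blocking cell is nudged back and the brake shoe stands within 3.5 mm of its outer stop (y of shoe in the frame of feeder above 0.0518 m and y of side_cell in the frame of feeder above 0.0355 m and value of joint plunger below 0.002 m), for 0.2 s.
2. the plunger is pressed flush (at least 4 of its 5 mm) by the row (value of joint plunger above 0.004 m and x of first_cell in the frame of feeder above 0.04 m and x of second_cell in the frame of feeder above 0.006 m), for 0.2 s.
At the end, for the whole second after the job is handed in: Side cell in its lane, its centre over 35.5 mm from the main lane's middle, shoe within 3.5 mm of its outer stop; first and second cell in the main lane against the end stop, plunger in at least 4 of 5 mm; all three upright within 0.1 rad, on the deck, at rest (all of step 2 and angle between each of first_cell, second_cell, side_cell's own z axis and vertical below 0.1 rad and y of shoe in the frame of feeder above 0.0518 m and y of side_cell in the frame of feeder above 0.0355 m and z of side_cell in the frame of feeder below 0.016 m and linear speed of each of first_cell, second_cell, side_cell below 0.02 m/s); the robot touches nothing.
It fails at once if the blocking cell is pressed on the brake shoe with more than 24 N (contact force between side_cell and shoe above 24 N).
It fails at once if the row is pushed by the hand slide with more than 24 N (contact force between slide and second_cell above 24 N).
It fails at once if a cell is lifted more than 8 mm off the deck (z of any of first_cell, second_cell, side_cell in the frame of feeder above 0.02 m).
It fails at once if a cell is tipped more than 0.35 rad (angle between any of first_cell, second_cell, side_cell's own z axis and vertical above 0.35 rad).
It fails at once if a bystander is moved more than 20 mm (distance of any of spare_cell, strip_coil, parts_tray, flux_bottle, driver, tape_roll, carton from where it was at the start of the episode above 0.02 m).
It also fails if it takes over 51 s, if anything falls off the work surface, if the arm or the gripper's body presses on something with over 40 N, if the wrist force passes 120 N, or if a joint passes its speed limit or range.

ROBOT

A 7-joint arm with a two-finger parallel gripper is mounted at the origin on the work surface. World frame = base frame: x ahead of the robot, y to its left, z up, the work surface at z = 0. Lengths are in m, angles in rad, forces in N, time in s.
With the tool pointing down it reaches from about 0.425 to 0.925 m from the base axis. Payload 6.8 kg.
Tool frame: the origin (TCP) lies midway between the tips of the shut fingers; the grasp point (between the pads) lies manip.hold_point_z behind it (manip.hold_point_z is the distance from the TCP to the grasp point, in m); z points along the fingers, y is the line along which they close (so a half turn about z gives the same grasp; the last joint's range is limited). The gripper opens to 85 mm and grips with 20 to 120 N. Pads are 22 mm wide; open, the fingers measure 114 mm over their backs; the gripper's body (76 mm by 85 mm) begins 54 mm behind the grasp point. The pads swing forward as they close: fully open they stand 13 mm farther back than shut.
Start: joints at [1.229, 0.477, 0.022, 1.555, -0.011, 1.109, -0.083], TCP at [0.156, -0.657, 0.231] pointing down, gripper open.
Joint ranges: [-2.96, 2.96], [-0.34, 2.1], [-1.41, 1.46], [0.24, 2.44], [-1.37, 4.51], [0.17, 1.92], [-2.96, 2.96]. Speed limits (rad/s): [2.39, 2.39, 3.14, 3.14, 3.14, 3.14, 3.14].

INTERFACE

Orientations are given as a rotation vector (axis times angle).
In Python, from station import manip, camera, camera_model gives the robot as it stands.
- The arm moves only by the tool arm_command, never from a script. Its argument "series" is a list of rows, each a list of 3 entries, a list of its own where there are three numbers: the turn, a rotation vector about the tool's x, y, z in rad, then the shift along the tool's x, y, z in m, then the opening, from 0 (shut) to 1 (fully open). In form: [[[wx, wy, wz], [tx, ty, tz], fingers], ...]. A call has exactly 10 rows; each row shifts and turns the commanded pose from where the row before left it, along the tool's axes as they then stand; what a row does not reach is not made up. A row lasts 1/10 s, in which the tool goes at most 50 mm and 8.59 degrees, less where a joint would pass 70% of its speed; a pose out of reach is approached as far as the arm can. A call is refused whole if a number of a shift passes 0.05 or a number of a turn 0.15, either way. A call with a gripper value outside its range is refused whole. The fingers move at their own pace and stop on an object; "newtons" is the grip in N (left out, the last holds). Time passes only in rows, so rows that do not move let the fingers close, or fill a call up. It gives the time, the measured TCP pose, the force, the opening and the grip force at its end, in the units of the state.
- manip.get_state(): the state, without advancing time (a new reading comes with each control period).
- camera(name): name is "scene" or "top" or "wrist"; returns the picture (400x640x3 uint8, blue, green, red); there is no depth.
- camera_model(name): a dict with "mtx" (3x3 intrinsics, pixels), "cam_to_world" (4x4, takes a point from camera to world coordinates). Camera axes: x right, y down, z forward; pixel columns grow to the right and rows downward; lengths in m; the calibration is good to about 2 mm. A picture is of the moment at which its call begins: read the wrist's pose just before it. camera_model takes no time and is no camera call; for the wrist camera it gives the pose at the moment of the call.
- manip.sign_off(): hands the job in; it is judged then, once.
The state is a dict: "clock": time; "joint_pos": joint angles; "joint_vel": joint speeds; "effort": joint torques, N m; "eef_pos": TCP position; "tool_rot": TCP orientation; "wrist_force": force on the tool from outside, world axes, zero at the start; "torque": the same for the moment, N m; "grip_width": finger opening in m; "finger_force": force on a finger pad.
Only numpy, scipy, OpenCV 4.12 (cv2) and the standard library are available. Lean on these libraries where they do the work, as an engineer would, in place of code of your own. Each camera call takes 0.05 s, during which the arm holds its last target. There are 200 camera calls.

## Working session

There is one attempt and no reset: what is moved stays moved. The work goes in short steps, Python scripts to look and compute and a tool call to move; the robot and the scene stay as the last step left them, time stands still between calls to the robot, and variables do not carry over. Pictures are saved under pics/ and viewed, at most 13 in all, crops included, and the job is handed in when it is done.

Besides the shell and the picture viewer there is one more tool, called after "Emit:" in YAML: its name, and indented under it one key for each argument. arm_command: Moves the arm, as the interface text tells. Its arguments: {"type":"object","properties":{"series":{"type":"array","items":{"type":"array"}},"newtons":{"type":"number"}},"required":["series"]}

```bash
mkdir -p pics; ls; python3 - <<'E'
from station import manip,camera,camera_model
import cv2,numpy as np
np.set_printoptions(precision=4,suppress=True)
print(manip.get_state(), manip.hold_point_z)
for n in("top","scene"):
    cv2.imwrite(f"pics/{n}0.png",camera(n)); m=camera_model(n); print(n,m["mtx"],m["cam_to_world"])
E
```

```text
pics
{'clock': 0.0, 'joint_pos': array([ 1.2289,  0.4778,  0.0223,  1.5565, -0.0115,  1.1093, -0.0831]), 'joint_vel': array([-0.0002,  0.001 , -0.0007, -0.0018,  0.0005,  0.0003, -0.0006]), 'effort': array([ -0.0001, -59.6462,   1.6078, -28.12  ,   0.0124,   0.0095,
         0.    ]), 'eef_pos': array([ 0.1562, -0.6561,  0.2303]), 'tool_rot': array([-3.1184, -0.3663,  0.0005]), 'wrist_force': array([ 0.6307, -0.7708, -0.7238]), 'torque': array([ 0.0416,  0.0123, -0.0089]), 'finger_force': 0.0, 'grip_width': 0.08531370680579768} 0.0187
top [[410.827    0.     318.5064]
 [  0.     410.827  197.2082]
 [  0.       0.       1.    ]] [[-0.0062 -0.9976  0.0684  0.4857]
 [-1.      0.0061 -0.0014 -0.0036]
 [ 0.001  -0.0684 -0.9977  1.0585]
 [ 0.      0.      0.      1.    ]]
scene [[461.0252   0.     321.5166]
 [  0.     461.0252 197.2802]
 [  0.       0.       1.    ]] [[ 0.4463  0.4724 -0.76    1.5145]
 [ 0.8946 -0.2572  0.3654 -0.4555]
 [-0.0229 -0.843  -0.5374  0.745 ]
 [ 0.      0.      0.      1.    ]]
```

View pics/top0.png

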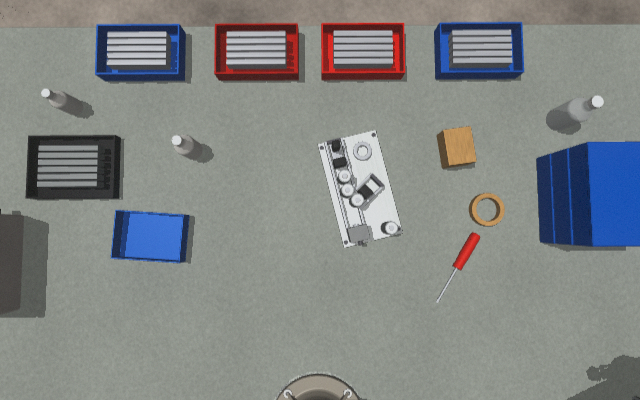

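View pics/scene0.png

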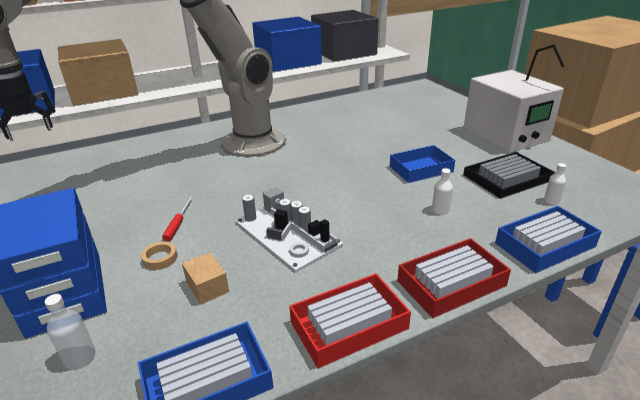

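The top view shows the feeder plate with corners near (318,143), (375,131), (402,235) and (345,247). The slide is at (336,147), the end stop at (359,233), the row cells at (344,176) and (347,190), the side cell at (358,200) and the shoe at (371,187). In the scene view all the cells stand upright.

```bash
cat > h.py <<'E'
from station import manip,camera,camera_model
import cv2,numpy as np
from scipy.spatial.transform import Rotation as R
np.set_printoptions(precision=4,suppress=True)
def ray(m,uv,z):
    T=m["cam_to_world"]; d=T[:3,:3]@np.linalg.solve(m["mtx"],[*uv,1.]); c=T[:3,3]
    return c+d*(z-c[2])/d[2]
def proj(m,p):
    T=m["cam_to_world"]; q=m["mtx"]@(T[:3,:3].T@(np.asarray(p)-T[:3,3])); return q[:2]/q[2]
def rigid(F,W):  # 2D: world = c + Rot(a) f
    F=np.array(F);W=np.array(W); f=F-F.mean(0);w=W-W.mean(0)
    a=np.arctan2((f[:,0]*w[:,1]-f[:,1]*w[:,0]).sum(),(f*w).sum())
    r=np.array([[np.cos(a),-np.sin(a)],[np.sin(a),np.cos(a)]])
    o=W.mean(0)-r@F.mean(0); return o,a,r,(W-o-F@r.T)
E
python3 - <<'E'
from h import *
m=camera_model("top")
P=[(318,143),(375,131),(402,235),(345,247)];F=[(-.167,-.04),(-.167,.115),(.108,.115),(.108,-.04)]
W=[ray(m,p,.012)[:2] for p in P]
o,a,r,res=rigid(F,W);print(o,a,res)
for n,uv,z in [("first",(347,189),.082),("second",(344,175),.082),("side",(358,200),.082),("spare",(391,228),.082),("shoe",(371,187),.068),("post",(337,145),.085),("stop",(358,233),.068)]:
    w=ray(m,uv,z)[:2];print(n,w,r.T@(w-o))
s=manip.get_state();print(R.from_rotvec(s["tool_rot"]).as_matrix())
c=camera_model("wrist");print(c["mtx"],R.from_rotvec(s["tool_rot"]).as_matrix().T@(c["cam_to_world"][:3,3]-s["eef_pos"]),R.from_rotvec(s["tool_rot"]).as_matrix().T@c["cam_to_world"][:3,:3])
E
```

```text
[ 0.5417 -0.0814] -2.9101361661833063 [[ 0.0024 -0.0005]
 [-0.0027  0.003 ]
 [-0.0029  0.0017]
 [ 0.0033 -0.0042]]
first [ 0.5719 -0.0731] [-0.0313 -0.0011]
second [ 0.6055 -0.0663] [-0.0656 -0.0001]
side [ 0.5454 -0.099 ] [0.0004 0.018 ]
spare [ 0.4784 -0.1764] [0.0834 0.078 ]
shoe [ 0.5776 -0.1322] [-0.0233  0.0578]
post [ 0.6776 -0.0501] [-0.1394  0.0007]
stop [ 0.4669 -0.0993] [0.077  0.0003]
[[ 0.9728  0.2317 -0.0005]
 [ 0.2317 -0.9728  0.0016]
 [-0.0001 -0.0017 -1.    ]]
[[328.9192   0.     318.797 ]
 [  0.     328.9192 195.691 ]
 [  0.       0.       1.    ]] [ 0.0837 -0.0011 -0.1418] [[-0.0004 -0.9475 -0.3198]
 [ 1.     -0.0007  0.0009]
 [-0.0011 -0.3198  0.9475]]
```

Emit:
arm_command:
  series:
    - [[0, 0, 0], [0.02, -0.015, 0], 0]
    - [[0, 0, 0], [0.035, -0.027, 0], 0]
    - [[0, 0, 0], [0.037, -0.028, 0], 0]
    - [[0, 0, 0], [0.037, -0.028, 0], 0]
    - [[0, 0, 0], [0.037, -0.028, 0], 0]
    - [[0, 0, 0], [0.037, -0.028, 0], 0]
    - [[0, 0, 0], [0.037, -0.028, 0], 0]
    - [[0, 0, 0], [0.037, -0.028, 0], 0]
    - [[0, 0, 0], [0.037, -0.028, 0], 0]
    - [[0, 0, 0], [0.037, -0.028, 0], 0]
  newtons: 30

```text
clock: 1.1
eef_pos: [0.4369, -0.3149, 0.2312]
tool_rot: [-3.12, -0.366, 0.0]
wrist_force: [0.1, 0.1, -0.4]
grip_width: 0.0001
finger_force: 0.0
```

Emit:
arm_command:
  series:
    - [[0, 0, 0], [0.037, -0.028, 0], 0]
    - [[0, 0, 0], [0.037, -0.028, 0], 0]
    - [[0, 0, 0], [0.037, -0.028, 0], 0]
    - [[0, 0, 0], [0.037, -0.028, 0], 0]
    - [[0, 0, 0], [0.037, -0.028, 0], 0]
    - [[0, 0, 0], [0.037, -0.028, 0], 0]
    - [[0, 0, 0], [0.015, -0.014, 0], 0]
    - [[0, 0, 0], [0, 0, 0], 0]
    - [[0, 0, 0], [0, 0, 0], 0]
    - [[0, 0, 0], [0, 0, 0], 0]

```text
clock: 2.1
eef_pos: [0.6237, -0.0866, 0.231]
tool_rot: [3.12, 0.363, -0.002]
wrist_force: [-0.2, -0.9, 0.8]
grip_width: -0.0
finger_force: 0.0
```

```bash
python3 - <<'E'
from h import *
s=manip.get_state();print(s["clock"],s["eef_pos"],s["tool_rot"],s["wrist_force"])
np.save("w1.npy",camera_model("wrist")["cam_to_world"])
cv2.imwrite("pics/w1.png",camera("wrist"))
E
```

```text
2.1 [ 0.6237 -0.0866  0.231 ] [ 3.1196  0.3626 -0.0018] [-0.1792 -0.9108  0.8163]
```

View pics/w1.png

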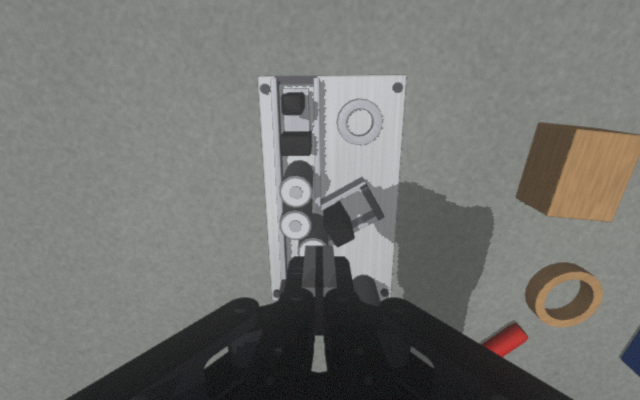

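The wrist view shows the plate's upstream corners at (259,76) and (405,76), the post at (293,103), the slide nose at (296,143), the two row cells at (296,191) and (295,225), and the shoe at about (340,222). The fingers hide the side cell, so I'll back off upstream for a second view.

Emit:
arm_command:
  series:
    - [[0, 0, 0], [0.02, 0, 0], 0]
    - [[0, 0, 0], [0.03, 0, 0], 0]
    - [[0, 0, 0], [0.03, 0, 0], 0]
    - [[0, 0, 0], [0.02, 0, 0], 0]
    - [[0, 0, 0], [0, 0, 0], 0]
    - [[0, 0, 0], [0, 0, 0], 0]
    - [[0, 0, 0], [0, 0, 0], 0]
    - [[0, 0, 0], [0, 0, 0], 0]
    - [[0, 0, 0], [0, 0, 0], 0]
    - [[0, 0, 0], [0, 0, 0], 0]

```text
clock: 3.15
eef_pos: [0.7216, -0.0617, 0.2316]
tool_rot: [3.12, 0.366, 0.0]
wrist_force: [0.6, 0.4, -0.2]
grip_width: 0.0002
finger_force: 0.0
```

```bash
python3 - <<'E'
from h import *
s=manip.get_state();print(s["clock"],s["eef_pos"],s["tool_rot"],s["wrist_force"])
np.save("w2.npy",camera_model("wrist")["cam_to_world"])
im=camera("wrist");cv2.imwrite("pics/w2.png",im)
cv2.imwrite("pics/w2z.png",cv2.resize(im[0:270,220:420],None,fx=2.2,fy=2.2,interpolation=cv2.INTER_CUBIC))
i1=cv2.imread("pics/w1.png")
for n,i in(("w1",i1),("w2",im)):
    g=cv2.GaussianBlur(cv2.cvtColor(i,cv2.COLOR_BGR2GRAY),(3,3),0)
    c=cv2.HoughCircles(g,cv2.HOUGH_GRADIENT,1,20,param1=120,param2=16,minRadius=11,maxRadius=24)
    print(n,c)
E
```

```text
3.15 [ 0.7216 -0.0617  0.2316] [3.12   0.366  0.0004] [ 0.5814  0.3569 -0.2476]
w1 [[[359.5 121.5  23.4]
  [295.5 191.5  14.9]
  [295.5 224.5  14.1]
  [347.5 206.5  20.1]
  [301.5 120.5  17.8]
  [312.5 255.5  15.5]
  [578.5 295.5  15.2]
  [290.5 103.5  11.8]
  [557.5 305.5  13.2]]]
w2 [[[357.5 210.5  20.5]
  [301.5 195.5  16.6]
  [539.5 343.5  22.3]
  [561.5 358.5  12.4]]]
```

View pics/w2z.png

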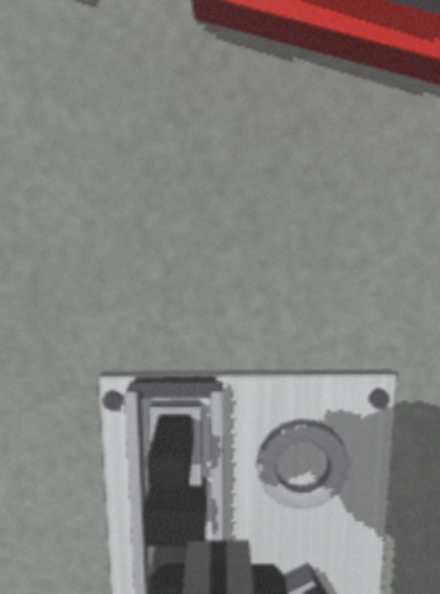

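This view went the wrong way: the plate edge is now mid-image and the fingers hide the cells. Moving downstream instead.

Emit:
arm_command:
  series:
    - [[0, 0, 0], [-0.03, 0, 0], 0]
    - [[0, 0, 0], [-0.04, 0, 0], 0]
    - [[0, 0, 0], [-0.04, 0, 0], 0]
    - [[0, 0, 0], [-0.04, 0, 0], 0]
    - [[0, 0, 0], [-0.03, 0, 0], 0]
    - [[0, 0, 0], [0, 0, 0], 0]
    - [[0, 0, 0], [0, 0, 0], 0]
    - [[0, 0, 0], [0, 0, 0], 0]
    - [[0, 0, 0], [0, 0, 0], 0]
    - [[0, 0, 0], [0, 0, 0], 0]

```text
clock: 4.2
eef_pos: [0.5475, -0.1027, 0.2311]
tool_rot: [-3.12, -0.368, -0.0]
wrist_force: [0.1, 0.0, 0.3]
grip_width: -0.0003
finger_force: 0.0
```

```bash
python3 - <<'E'
from h import *
s=manip.get_state();print(s["clock"],s["eef_pos"],s["tool_rot"],s["wrist_force"])
np.save("w3.npy",camera_model("wrist")["cam_to_world"])
im=camera("wrist");cv2.imwrite("pics/w3.png",im)
cv2.imwrite("pics/w3z.png",cv2.resize(im[20:290,220:420],None,fx=2.2,fy=2.2,interpolation=cv2.INTER_CUBIC))
g=cv2.GaussianBlur(cv2.cvtColor(im,cv2.COLOR_BGR2GRAY),(3,3),0)
print(cv2.HoughCircles(g,cv2.HOUGH_GRADIENT,1,20,param1=120,param2=16,minRadius=11,maxRadius=24))
E
```

```text
4.2 [ 0.5475 -0.1027  0.2311] [-3.1196 -0.3676 -0.    ] [0.1087 0.0451 0.289 ]
[[[314.5 176.5  14.4]
  [364.5  43.5  22.3]
  [298.5 104.5  18.8]
  [294.5 145.5  16.6]
  [366.5 132.5  21.1]
  [367.5 230.5  13. ]
  [375.5 256.5  12.5]
  [596.5 238.5  15.6]
  [575.5 230.5  23.4]]]
```

View pics/w3z.png

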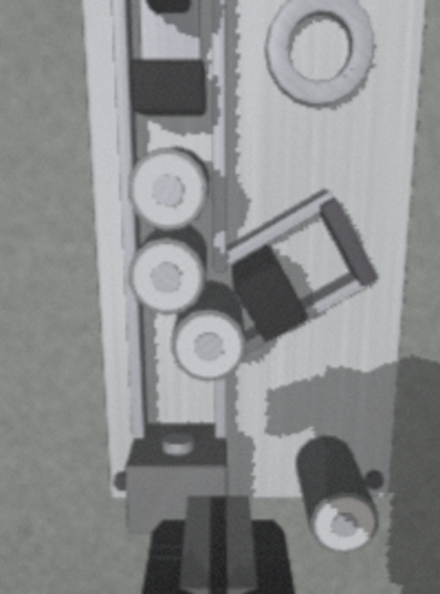

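This view shows everything clearly. In full-image pixels: second cell (296.4,105), first (295.9,145.5), side (314.5,176.8), spare (377,258). The shoe's front top edge runs from (325.5,145) to (342.7,173.6), and the end stop's top edge lies at row 231.

```bash
python3 - <<'E'
from h import *
K=camera_model("wrist")["mtx"]
M={i:dict(mtx=K,cam_to_world=np.load(f"w{i}.npy")) for i in(1,2,3)}
def tri(obs):
    A=np.zeros((3,3));b=np.zeros(3)
    for i,uv in obs:
        T=M[i]["cam_to_world"];d=T[:3,:3]@np.linalg.solve(K,[*uv,1.]);d/=np.linalg.norm(d);P=np.eye(3)-np.outer(d,d);A+=P;b+=P@T[:3,3]
    return np.linalg.solve(A,b)
W=[ray(M[i],uv,.012)[:2] for i,uv in[(1,(259,76)),(1,(405,76)),(3,(270.5,246)),(2,(265.5,170)),(2,(400.5,170))]]
F=[(-.167,-.04),(-.167,.115),(.108,-.04),(-.167,-.04),(-.167,.115)]
o,a,r,res=rigid(F,W);print(o,a,res);np.savez("f.npz",o=o,a=a,r=r)
f=lambda w:np.r_[r.T@(w[:2]-o),w[2]]
print("first tri",f(tri([(1,(295.5,225)),(3,(295.9,145.5))])),"second",f(tri([(1,(296,191.3)),(3,(296.4,105))])))
print("post tri",f(tri([(1,(293,101)),(2,(299.5,197))])))
for n,uv,z in[("first",(295.9,145.5),.082),("second",(296.4,105),.082),("side",(314.5,176.8),.082),("shoeA",(325.5,145),.068),("shoeB",(342.7,173.6),.068),("stop",(278,231),.068),("stop",(322,231),.068),("nose",(281,72),.058),("nose",(313,72),.058)]:
    print(n,f(ray(M[3],uv,z)))
print("tcp",f(manip.get_state()["eef_pos"]))
E
```

```text
[ 0.5463 -0.0813] -2.9040757978209344 [[-0.0002 -0.0019]
 [-0.0022  0.0023]
 [ 0.0017 -0.0005]
 [ 0.001  -0.0011]
 [-0.0003  0.0011]]
first tri [-0.0282 -0.0003  0.0783] second [-0.0635  0.0012  0.0807]
post tri [-0.1424 -0.0011  0.0329]
first [-0.0288 -0.0001  0.082 ]
second [-0.0635  0.0012  0.082 ]
side [-0.      0.0162  0.082 ]
shoeA [-0.0268  0.0265  0.068 ]
shoeB [0.0008 0.043  0.068 ]
stop [ 0.0606 -0.0214  0.068 ]
stop [0.0608 0.0232 0.068 ]
nose [-0.0908 -0.0134  0.058 ]
nose [-0.0907  0.0153  0.058 ]
tcp [0.004  0.0211 0.2311]
```

The geometry agrees with the given sizes: side cell at (0,16), shoe face y≈35, cell tops at about 80 mm. I'll go to the pushing start point with the tool's y turned along the lane.

Emit:
arm_command:
  series:
    - [[0, 0, 0], [-0.016, -0.0396, 0], 0]
    - [[0, 0, -0.131], [0, 0, 0.02], 0]
    - [[0, 0, -0.131], [0, 0, 0.03], 0]
    - [[0, 0, -0.131], [0, 0, 0.03], 0]
    - [[0, 0, -0.128], [0, 0, 0.03], 0]
    - [[0, 0, 0], [0, 0, 0.03], 0]
    - [[0, 0, 0], [0, 0, 0], 0]
    - [[0, 0, 0], [0, 0, 0], 0]
    - [[0, 0, 0], [0, 0, 0], 0]
    - [[0, 0, 0], [0, 0, 0], 0]

```text
clock: 5.25
eef_pos: [0.5234, -0.0684, 0.0929]
tool_rot: [2.919, 1.157, 0.004]
wrist_force: [-0.5, 0.2, 0.4]
grip_width: -0.0001
finger_force: 0.0
```

```bash
cat > st.py <<'E'
from h import *
d=np.load("f.npz");o,r=d["o"],d["r"]
s=manip.get_state();Q=R.from_rotvec(s["tool_rot"]).as_matrix()
p=r.T@(s["eef_pos"][:2]-o)*1000;L=np.array([-.5,.866])
print("clock",s["clock"],"tcp_f mm",p,s["eef_pos"][2],"along/lat",L@(p-[0,16]),np.array([.866,.5])@(p-[0,16]))
print("ytool in feeder",r.T@Q[:2,1],"Ff",r.T@s["wrist_force"][:2],s["wrist_force"][2])
E
python3 st.py; python3 -c "
from h import *
cv2.imwrite('pics/s1.png',cv2.resize(camera('scene')[150:300,200:380],None,fx=3,fy=3))"
```

```text
clock 5.25 tcp_f mm [ 19.2305 -17.9689] 0.09294336726948438 along/lat -39.03232885275491 -0.3308673566201854
ytool in feeder [-0.4943  0.8693] Ff [ 0.4619 -0.3007] 0.3736607995308485
```

View pics/s1.png

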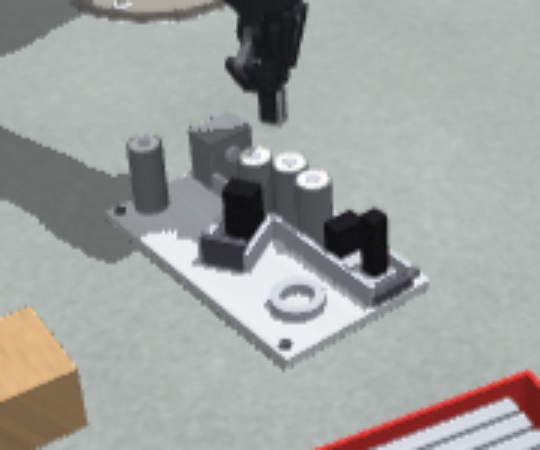

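The fingers hang free downstream of the side cell at about (272,105) in the crop. I'll descend and creep forward.

Emit:
arm_command:
  series:
    - [[0, 0, 0], [0, 0, 0.02], 0]
    - [[0, 0, 0], [0, 0, 0.02], 0]
    - [[0, 0, 0], [0, 0, 0.014], 0]
    - [[0, 0, 0], [0, 0, 0], 0]
    - [[0, 0, 0], [0, 0, 0], 0]
    - [[0, 0, 0], [0, 0.001, 0], 0]
    - [[0, 0, 0], [0, 0.001, 0], 0]
    - [[0, 0, 0], [0, 0.001, 0], 0]
    - [[0, 0, 0], [0, 0.001, 0], 0]
    - [[0, 0, 0], [0, 0.001, 0], 0]

```text
clock: 6.3
eef_pos: [0.526, -0.0714, 0.0382]
tool_rot: [2.92, 1.158, 0.002]
wrist_force: [-2.9, 2.3, 9.6]
grip_width: -0.0002
finger_force: 5.4
```

Emit:
arm_command:
  series:
    - [[0, 0, 0], [0, 0.001, 0], 0]
    - [[0, 0, 0], [0, 0.001, 0], 0]
    - [[0, 0, 0], [0, 0.001, 0], 0]
    - [[0, 0, 0], [0, 0.001, 0], 0]
    - [[0, 0, 0], [0, 0.001, 0], 0]
    - [[0, 0, 0], [0, 0.001, 0], 0]
    - [[0, 0, 0], [0, 0.001, 0], 0]
    - [[0, 0, 0], [0, 0.001, 0], 0]
    - [[0, 0, 0], [0, 0.001, 0], 0]
    - [[0, 0, 0], [0, 0.001, 0], 0]

```text
clock: 7.3
eef_pos: [0.5344, -0.0775, 0.04]
tool_rot: [2.919, 1.16, 0.007]
wrist_force: [-5.4, 5.7, 25.6]
grip_width: -0.0002
finger_force: 13.0
```

```bash
python3 st.py
```

```text
clock 7.3 tcp_f mm [10.6527 -6.4887] 0.04004066429288615 along/lat -24.80159241720517 -2.0191396216384483
ytool in feeder [-0.496   0.8683] Ff [ 3.9048 -6.784 ] 25.56452301695213
```

There is a vertical force of 25 N with the tip clear of the walls, so a bulging finger back or knuckle must be resting on a cell top. I'll rise straight up and look.

Emit:
arm_command:
  series:
    - [[0, 0, 0], [0, 0, -0.005], 0]
    - [[0, 0, 0], [0, 0, -0.005], 0]
    - [[0, 0, 0], [0, 0, -0.005], 0]
    - [[0, 0, 0], [0, 0, -0.005], 0]
    - [[0, 0, 0], [0, 0, 0], 0]
    - [[0, 0, 0], [0, 0, 0], 0]
    - [[0, 0, 0], [0, 0, 0], 0]
    - [[0, 0, 0], [0, 0, 0], 0]
    - [[0, 0, 0], [0, 0, 0], 0]
    - [[0, 0, 0], [0, 0, 0], 0]

```text
clock: 8.3
eef_pos: [0.5323, -0.0793, 0.0572]
tool_rot: [-2.92, -1.158, 0.0]
wrist_force: [-0.1, 0.4, 0.1]
grip_width: 0.0001
finger_force: 0.2
```

```bash
python3 st.py;  python3 -c "
from h import *
a=cv2.resize(camera('scene')[150:300,200:380],None,fx=3,fy=3);b=cv2.imread('pics/s1.png')
b=cv2.resize(camera('wrist')[60:400,170:470],None,fx=1.32,fy=1.32);b=b[:450];a=a[:,100:500]
cv2.imwrite('pics/s2.png',np.hstack([a[:b.shape[0]],b[:a.shape[0]]]))"
```

```text
clock 8.3 tcp_f mm [13.1343 -5.2743] 0.05717822755585085 along/lat -24.990683074568192 0.7371997866978184
ytool in feeder [-0.4945  0.8692] Ff [-0.0365 -0.4265] 0.14845183544522073
```

View pics/s2.png

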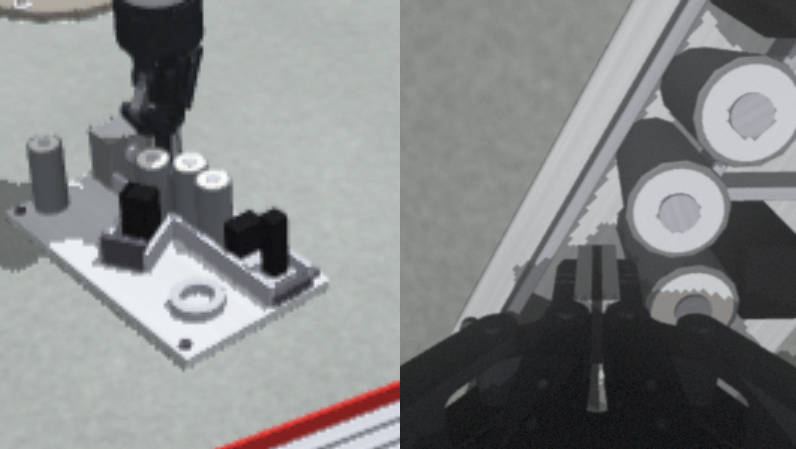

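The wrist picture shows the finger pads thin only over their last 16 mm, then shoulders, and then a knuckle over the side cell's top at (693,295). The outer face of the shut fingers is therefore unsuitable. The inner face of one finger, with the gripper fully open and straddling cell and shoe, is flat and clear, so I'll use that.

Emit:
arm_command:
  series:
    - [[0, 0, 0], [0, 0, -0.03], 0]
    - [[0, 0, 0], [0, 0, -0.04], 0]
    - [[0, 0, 0], [0, 0.02, 0], 1]
    - [[0, 0, 0], [-0.001, 0.0235, 0], 1]
    - [[0, 0, 0], [0, 0, 0], 1]
    - [[0, 0, 0], [0, 0, 0], 1]
    - [[0, 0, 0], [0, 0, 0], 1]
    - [[0, 0, 0], [0, 0, 0], 1]
    - [[0, 0, 0], [0, 0, 0], 1]
    - [[0, 0, 0], [0, 0, 0], 1]

```text
clock: 9.4
eef_pos: [0.5612, -0.1113, 0.1273]
tool_rot: [-2.92, -1.158, 0.0]
wrist_force: [-0.5, -0.3, 0.3]
grip_width: 0.0853
finger_force: 0.0
```

```bash
python3 st.py;  python3 - <<'E'
from h import *
im=camera('wrist');cv2.imwrite('pics/w4.png',im)
d=np.load("f.npz");o,r=d["o"],d["r"];m=camera_model("wrist")
g=cv2.GaussianBlur(cv2.cvtColor(im,cv2.COLOR_BGR2GRAY),(3,3),0)
for c in cv2.HoughCircles(g,cv2.HOUGH_GRADIENT,1,25,param1=120,param2=18,minRadius=16,maxRadius=34)[0]: print(c,r.T@(ray(m,c[:2],.082)[:2]-o))
E
```

```text
clock 9.4 tcp_f mm [-7.4712 32.6413] 0.12729940454705999 along/lat 18.14695114969308 1.8505339604578044
ytool in feeder [-0.495   0.8689] Ff [0.5888 0.1353] 0.29448567260104774
[287.5 172.5  22.3] [-0.029  -0.0008]
[354.5  63.5  32.3] [-0.099   0.0022]
[317.5 121.5  23.5] [-0.0632  0.0001]
[432.5  92.5  32.2] [-0.1075  0.0467]
[288.5 225.5  21. ] [0.0007 0.0156]
[330.5  98.5  22.4] [-0.0774  0.0001]
[419.5  47.5  33.4] [-0.1224  0.0276]
[311.5 301.5  17.2] [0.0423 0.0552]
[307.5 357.5  16.9] [0.0854 0.0761]
[205.5 298.5  30.1] [ 0.0753 -0.0078]
```

View pics/w4.png

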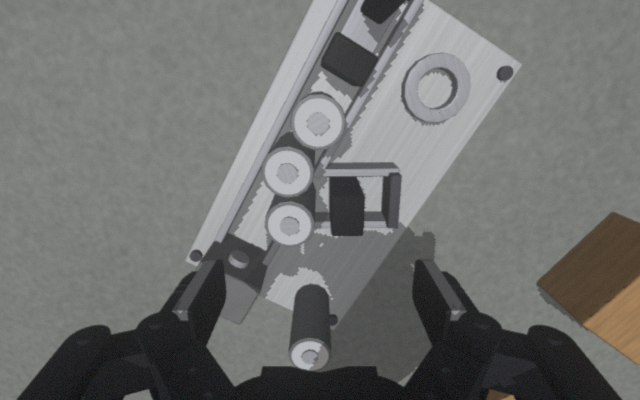

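The cells are unmoved: side (288,225), first (288,172), second (317,121). The open fingers straddle the cell and shoe, so I'll descend.

Emit:
arm_command:
  series:
    - [[0, 0, 0], [0, 0, 0.03], 1]
    - [[0, 0, 0], [0, 0, 0.03], 1]
    - [[0, 0, 0], [0, 0, 0.025], 1]
    - [[0, 0, 0], [0, 0, 0.013], 1]
    - [[0, 0, 0], [0, 0, 0], 1]
    - [[0, 0, 0], [0, 0, 0], 1]
    - [[0, 0, 0], [0, 0, 0], 1]
    - [[0, 0, 0], [0, 0.001, 0], 1]
    - [[0, 0, 0], [0, 0.001, 0], 1]
    - [[0, 0, 0], [0, 0.001, 0], 1]

```text
clock: 10.45
eef_pos: [0.5639, -0.114, 0.0298]
tool_rot: [2.92, 1.157, 0.001]
wrist_force: [0.6, -0.5, 0.0]
grip_width: 0.0853
finger_force: 0.0
```

```bash
python3 st.py
```

```text
clock 10.45 tcp_f mm [-9.4054 35.9566] 0.029835924855601974 along/lat 21.985149962417097 1.8332362638626059
ytool in feeder [-0.4944  0.8693] Ff [-0.469   0.6543] 0.011939565687778677
```

Emit:
arm_command:
  series:
    - [[0, 0, 0], [0, 0.001, 0], 1]
    - [[0, 0, 0], [0, 0.001, 0], 1]
    - [[0, 0, 0], [0, 0.001, 0], 1]
    - [[0, 0, 0], [0, 0.001, 0], 1]
    - [[0, 0, 0], [0, 0.001, 0], 1]
    - [[0, 0, 0], [0, 0.001, 0], 1]
    - [[0, 0, 0], [0, 0.001, 0], 1]
    - [[0, 0, 0], [0, 0.001, 0], 1]
    - [[0, 0, 0], [0, 0.001, 0], 1]
    - [[0, 0, 0], [0, 0.001, 0], 1]

```text
clock: 11.45
eef_pos: [0.5703, -0.1212, 0.0293]
tool_rot: [-2.92, -1.158, 0.0]
wrist_force: [-0.3, 0.8, 0.2]
grip_width: 0.0854
finger_force: 0.5
```

```bash
python3 st.py
```

```text
clock 11.45 tcp_f mm [-13.9949  44.3956] 0.02928862753713231 along/lat 31.588058667359746 2.078180349556572
ytool in feeder [-0.4945  0.8692] Ff [ 0.0682 -0.8141] 0.2134742389886105
```

Emit:
arm_command:
  series:
    - [[0, 0, 0], [0, 0.001, 0], 1]
    - [[0, 0, 0], [0, 0.001, 0], 1]
    - [[0, 0, 0], [0, 0.001, 0], 1]
    - [[0, 0, 0], [0, 0.001, 0], 1]
    - [[0, 0, 0], [0, 0.001, 0], 1]
    - [[0, 0, 0], [0, 0.001, 0], 1]
    - [[0, 0, 0], [0, 0.001, 0], 1]
    - [[0, 0, 0], [0, 0.001, 0], 1]
    - [[0, 0, 0], [0, 0.001, 0], 1]
    - [[0, 0, 0], [0, 0.001, 0], 1]

```text
clock: 12.45
eef_pos: [0.5763, -0.1273, 0.0292]
tool_rot: [-2.918, -1.158, 0.002]
wrist_force: [-3.1, 3.8, 2.1]
grip_width: 0.0855
finger_force: 2.7
```

```bash
python3 st.py
```

```text
clock 12.45 tcp_f mm [-18.3465  51.7228] 0.0291598072517397 along/lat 40.10918706158951 1.9733814074623695
ytool in feeder [-0.4952  0.8688] Ff [ 2.1134 -4.4296] 2.135045115628677
```

Emit:
arm_command:
  series:
    - [[0, 0, 0], [0, 0.001, 0], 1]
    - [[0, 0, 0], [0, 0.001, 0], 1]
    - [[0, 0, 0], [0, 0.001, 0], 1]
    - [[0, 0, 0], [0, 0.001, 0], 1]
    - [[0, 0, 0], [0, 0.001, 0], 1]
    - [[0, 0, 0], [0, 0.001, 0], 1]
    - [[0, 0, 0], [0, 0.001, 0], 1]
    - [[0, 0, 0], [0, 0.001, 0], 1]
    - [[0, 0, 0], [0, 0.001, 0], 1]
    - [[0, 0, 0], [0, 0.001, 0], 1]

```text
clock: 13.45
eef_pos: [0.5832, -0.1345, 0.0291]
tool_rot: [-2.918, -1.158, 0.002]
wrist_force: [-3.7, 3.9, 3.3]
grip_width: 0.0853
finger_force: 2.7
```

```bash
python3 st.py
```

```text
clock 13.45 tcp_f mm [-23.3463  60.3656] 0.029123503347847062 along/lat 50.093796022665444 1.9649035452380907
ytool in feeder [-0.4952  0.8688] Ff [ 2.694  -4.6189] 3.2687473942248673
```

Emit:
arm_command:
  series:
    - [[0, 0, 0], [0, 0.001, 0], 1]
    - [[0, 0, 0], [0, 0.001, 0], 1]
    - [[0, 0, 0], [0, 0.001, 0], 1]
    - [[0, 0, 0], [0, 0.0005, 0], 1]
    - [[0, 0, 0], [0, 0.0005, 0], 1]
    - [[0, 0, 0], [0, 0, 0], 1]
    - [[0, 0, 0], [0, 0, 0], 1]
    - [[0, 0, 0], [0, 0, 0], 1]
    - [[0, 0, 0], [0, 0, 0], 1]
    - [[0, 0, 0], [0, 0, 0], 1]

```text
clock: 14.45
eef_pos: [0.586, -0.1375, 0.0291]
tool_rot: [-2.919, -1.158, 0.002]
wrist_force: [-2.4, 3.5, 2.3]
grip_width: 0.0853
finger_force: 2.6
```

```bash
python3 st.py;  python3 - <<'E'
from h import *
im=camera('wrist');cv2.imwrite('pics/w5.png',im)
d=np.load("f.npz");o,r=d["o"],d["r"];m=camera_model("wrist")
cv2.imwrite('pics/w5.png',im)
g=cv2.GaussianBlur(cv2.cvtColor(im,cv2.COLOR_BGR2GRAY),(3,3),0)
for c in cv2.HoughCircles(g,cv2.HOUGH_GRADIENT,1,25,param1=120,param2=22,minRadius=22,maxRadius=60)[0]: print(c,r.T@(ray(m,c[:2],.082)[:2]-o))
E
```

```text
clock 14.45 tcp_f mm [-25.3622  63.9312] 0.02912157339725606 along/lat 54.18949120363487 2.001908451233991
ytool in feeder [-0.4951  0.8688] Ff [ 1.5209 -3.992 ] 2.3346656416461373
[193.5 152.5  52.7] [-0.0662  0.0011]
[429.5  90.5  56.1] [-0.1112  0.0476]
[147.5 241.5  48.3] [-0.0343 -0.0004]
[135.5 264.5  51.6] [-0.025  -0.0009]
[243.5 334.5  38.6] [-0.0175  0.0394]
[290.5  60.5  40.7] [-0.0998  0.0131]
[364.5  26.5  39.2] [-0.1155  0.0252]
```

Emit:
arm_command:
  series:
    - [[0, 0, 0], [0, 0.0005, 0], 1]
    - [[0, 0, 0], [0, 0.0005, 0], 1]
    - [[0, 0, 0], [0, 0.0005, 0], 1]
    - [[0, 0, 0], [0, 0.0005, 0], 1]
    - [[0, 0, 0], [0, 0.0005, 0], 1]
    - [[0, 0, 0], [0, 0.0005, 0], 1]
    - [[0, 0, 0], [0, 0, 0], 1]
    - [[0, 0, 0], [0, 0, 0], 1]
    - [[0, 0, 0], [0, 0, 0], 1]
    - [[0, 0, 0], [0, 0, 0], 1]

```text
clock: 15.5
eef_pos: [0.5869, -0.1384, 0.029]
tool_rot: [-2.916, -1.159, 0.005]
wrist_force: [-6.5, 6.8, 5.8]
grip_width: 0.0855
finger_force: 4.7
```

```bash
python3 st.py
```

```text
clock 15.5 tcp_f mm [-26.0744  65.0619] 0.029032054712036886 along/lat 55.5247933170858 1.9505328544746376
ytool in feeder [-0.4958  0.8684] Ff [ 4.6873 -8.1658] 5.830544427012681
```

The force rose to 9.4 N while the tool advanced only 1.3 of the 3 mm, at the predicted place. The shoe is at its stop, so I'll back off, rise and turn for the slide.

Emit:
arm_command:
  series:
    - [[0, 0, 0], [0, -0.004, 0], 1]
    - [[0, 0, 0], [0, -0.006, 0], 1]
    - [[0, 0, 0], [0, -0.002, -0.01], 1]
    - [[0, 0, 0], [0, 0, -0.04], 1]
    - [[0, 0, 0], [0, 0, -0.045], 1]
    - [[0, 0, 0.131], [0, 0, -0.01], 0]
    - [[0, 0, 0.131], [0, 0, 0], 0]
    - [[0, 0, 0.131], [0, 0, 0], 0]
    - [[0, 0, 0.131], [0, 0, 0], 0]
    - [[0, 0, 0], [0, 0, 0], 0]

```text
clock: 16.5
eef_pos: [0.581, -0.1323, 0.1353]
tool_rot: [3.12, 0.36, 0.002]
wrist_force: [-0.0, -0.0, 0.9]
grip_width: 0.0125
finger_force: 0.0
```

```bash
python3 st.py;  python3 - <<'E'
from h import *
im=camera('wrist');cv2.imwrite('pics/w6.png',im)
d=np.load("f.npz");o,r=d["o"],d["r"];m=camera_model("wrist")
g=cv2.GaussianBlur(cv2.cvtColor(im,cv2.COLOR_BGR2GRAY),(3,3),0)
for c in cv2.HoughCircles(g,cv2.HOUGH_GRADIENT,1,25,param1=120,param2=18,minRadius=14,maxRadius=34)[0]: print(c,r.T@(ray(m,c[:2],.082)[:2]-o))
E
```

```text
clock 16.5 tcp_f mm [-21.7493  57.7266] 0.13530196541283443 along/lat 47.00988452312768 2.0284377770265287
ytool in feeder [0.008 1.   ] Ff [0.0404 0.0054] 0.8520012007830451
[329.5  62.5  20.8] [-0.117  0.063]
[224.5 160.5  22.1] [-0.0624  0.    ]
[228.5 213.5  21. ] [-0.028  -0.0007]
[294.5 234.5  21. ] [-0.0131  0.0409]
[601.5 324.5  27.7] [0.0594 0.2604]
[249.5 182.5  18.8] [-0.0485  0.0141]
[244.5 141.5  22.4] [-0.0738  0.013 ]
[248.5  90.5  16.6] [-0.1025  0.0174]
```

View pics/w6.png

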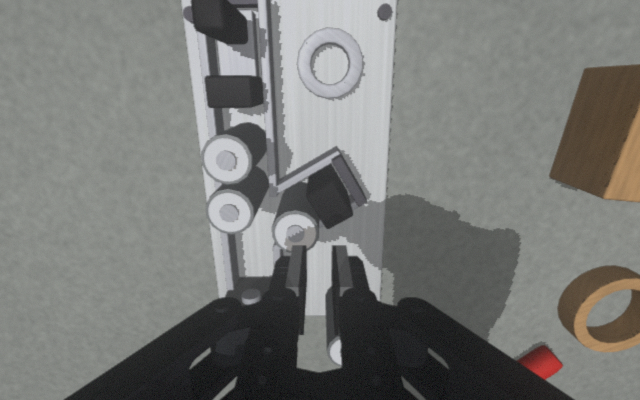

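The side cell sits at (294,234), which is (-13.1, 40.9) mm, exactly at the predicted end. The row is unmoved at (224,160) and (228,213). Next I'll go behind the post.

Emit:
arm_command:
  series:
    - [[0, 0, 0], [0.035, -0.013, 0], 0]
    - [[0, 0, 0], [0.04, -0.015, 0], 0]
    - [[0, 0, 0], [0.04, -0.015, 0], 0]
    - [[0, 0, 0], [0.038, -0.0147, 0], 0]
    - [[0, 0, 0], [0, 0, 0], 0]
    - [[0, 0, 0], [0, 0, 0], 0]
    - [[0, 0, 0], [0, 0, 0.03], 0]
    - [[0, 0, 0], [0, 0, 0.03], 0]
    - [[0, 0, 0], [0, 0, 0.025], 0]
    - [[0, 0, 0], [0, 0, 0], 0]

```text
clock: 17.55
eef_pos: [0.7123, -0.043, 0.0454]
tool_rot: [3.12, 0.362, -0.012]
wrist_force: [0.2, -0.6, 0.0]
grip_width: 0.0002
finger_force: 0.0
```

```bash
python3 st.py
```

```text
clock 17.55 tcp_f mm [-170.4282    1.8345] 0.04543336726807806 along/lat 72.94683077425046 -154.6735681789416
ytool in feeder [0.0068 1.    ] Ff [-0.1009  0.6309] 0.016800957257555982
```

Emit:
arm_command:
  series:
    - [[0, 0, 0], [-0.001, -0.001, 0], 0]
    - [[0, 0, 0], [-0.001, -0.001, 0], 0]
    - [[0, 0, 0], [-0.0015, 0, 0], 0]
    - [[0, 0, 0], [-0.0015, 0, 0], 0]
    - [[0, 0, 0], [-0.0015, 0, 0], 0]
    - [[0, 0, 0], [-0.0015, 0, 0], 0]
    - [[0, 0, 0], [-0.0015, 0, 0], 0]
    - [[0, 0, 0], [-0.0015, 0, 0], 0]
    - [[0, 0, 0], [-0.0015, 0, 0], 0]
    - [[0, 0, 0], [-0.0015, 0, 0], 0]

```text
clock: 18.55
eef_pos: [0.7021, -0.0422, 0.0492]
tool_rot: [-3.121, -0.362, 0.0]
wrist_force: [0.3, 0.5, -0.6]
grip_width: -0.0002
finger_force: 0.7
```

```bash
python3 st.py
```

```text
clock 18.55 tcp_f mm [-160.6826   -1.3848] 0.04924415158880194 along/lat 65.28609347188831 -147.84352077273695
ytool in feeder [0.0068 1.    ] Ff [-0.4044 -0.4395] -0.630687552904456
```

Emit:
arm_command:
  series:
    - [[0, 0, 0], [-0.001, 0, 0], 0]
    - [[0, 0, 0], [-0.0015, 0, 0], 0]
    - [[0, 0, 0], [-0.002, 0, 0], 0]
    - [[0, 0, 0], [-0.002, 0, 0], 0]
    - [[0, 0, 0], [-0.002, 0, 0], 0]
    - [[0, 0, 0], [-0.002, 0, 0], 0]
    - [[0, 0, 0], [-0.002, 0, 0], 0]
    - [[0, 0, 0], [-0.002, 0, 0], 0]
    - [[0, 0, 0], [-0.002, 0, 0], 0]
    - [[0, 0, 0], [-0.002, 0, 0], 0]

```text
clock: 19.55
eef_pos: [0.6859, -0.046, 0.0495]
tool_rot: [-3.121, -0.362, -0.006]
wrist_force: [6.1, 0.6, -4.8]
grip_width: 0.0001
finger_force: 3.2
```

```bash
python3 st.py
```

```text
clock 19.55 tcp_f mm [-144.0137   -1.4423] 0.04954300366678388 along/lat 56.90180420795524 -133.4370337780336
ytool in feeder [0.0064 1.    ] Ff [-6.1017  0.8439] -4.810282707053553
```

Emit:
arm_command:
  series:
    - [[0, 0, 0], [-0.002, 0, 0], 0]
    - [[0, 0, 0], [-0.002, 0, 0], 0]
    - [[0, 0, 0], [-0.002, 0, 0], 0]
    - [[0, 0, 0], [-0.002, 0, 0], 0]
    - [[0, 0, 0], [-0.002, 0, 0], 0]
    - [[0, 0, 0], [-0.002, 0, 0], 0]
    - [[0, 0, 0], [-0.002, 0, 0], 0]
    - [[0, 0, 0], [-0.002, 0, 0], 0]
    - [[0, 0, 0], [-0.002, 0, 0], 0]
    - [[0, 0, 0], [-0.002, 0, 0], 0]

```text
clock: 20.55
eef_pos: [0.6667, -0.0506, 0.0496]
tool_rot: [-3.121, -0.362, -0.006]
wrist_force: [6.2, -0.2, -4.9]
grip_width: 0.0
finger_force: 3.2
```

```bash
python3 st.py
```

```text
clock 20.55 tcp_f mm [-124.2226   -1.4695] 0.04963958580800362 along/lat 46.9827313065703 -116.31146455108014
ytool in feeder [0.0064 1.    ] Ff [-5.9685  1.6681] -4.855193667375994
```

Emit:
arm_command:
  series:
    - [[0, 0, 0], [-0.002, 0, 0], 0]
    - [[0, 0, 0], [-0.002, 0, 0], 0]
    - [[0, 0, 0], [-0.002, 0, 0], 0]
    - [[0, 0, 0], [-0.002, 0, 0], 0]
    - [[0, 0, 0], [-0.002, 0, 0], 0]
    - [[0, 0, 0], [-0.002, 0, 0], 0]
    - [[0, 0, 0], [-0.002, 0, 0], 0]
    - [[0, 0, 0], [-0.002, 0, 0], 0]
    - [[0, 0, 0], [-0.002, 0, 0], 0]
    - [[0, 0, 0], [-0.002, 0, 0], 0]

```text
clock: 21.55
eef_pos: [0.6473, -0.0554, 0.0497]
tool_rot: [3.12, 0.362, 0.007]
wrist_force: [6.5, 0.8, -4.6]
grip_width: -0.0001
finger_force: 3.2
```

```bash
python3 st.py
```

```text
clock 21.55 tcp_f mm [-104.326    -1.4121] 0.04973205089597732 along/lat 37.08413042390414 -99.0524156215546
ytool in feeder [0.0065 1.    ] Ff [-6.5197  0.7342] -4.595853379238558
```

Emit:
arm_command:
  series:
    - [[0, 0, 0], [-0.002, 0, 0], 0]
    - [[0, 0, 0], [-0.002, 0, 0], 0]
    - [[0, 0, 0], [-0.002, 0, 0], 0]
    - [[0, 0, 0], [-0.002, 0, 0], 0]
    - [[0, 0, 0], [-0.002, 0, 0], 0]
    - [[0, 0, 0], [-0.002, 0, 0], 0]
    - [[0, 0, 0], [-0.002, 0, 0], 0]
    - [[0, 0, 0], [-0.002, 0, 0], 0]
    - [[0, 0, 0], [-0.0015, 0, 0], 0]
    - [[0, 0, 0], [-0.001, 0, 0], 0]

```text
clock: 22.55
eef_pos: [0.6294, -0.0597, 0.0498]
tool_rot: [3.12, 0.362, 0.007]
wrist_force: [6.5, 0.0, -4.1]
grip_width: -0.0001
finger_force: 3.2
```

```bash
python3 st.py;python3 - <<'E'
from h import *
im=camera('top');d=np.load("f.npz");o,r=d["o"],d["r"];m=camera_model("top")
cv2.imwrite('pics/t2.png',cv2.resize(im[120:260,300:420],None,fx=4,fy=4,interpolation=cv2.INTER_CUBIC))
E
```

```text
clock 22.55 tcp_f mm [-85.8199  -1.4045] 0.04977429745738883 along/lat 27.837611219844412 -83.02228947211847
ytool in feeder [0.0067 1.    ] Ff [-6.3417  1.4999] -4.077517053218031
```

View pics/t2.png

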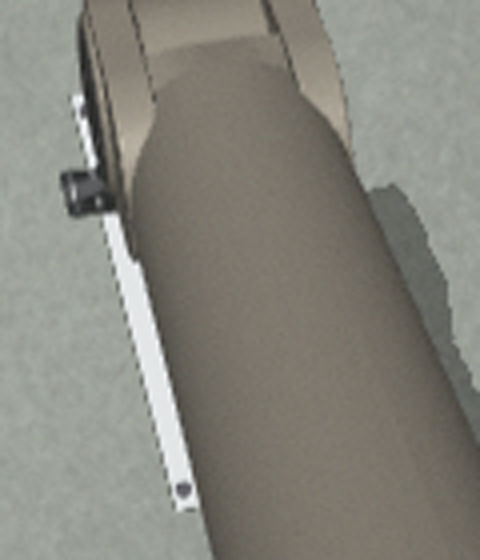

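The arm hides the row in the top view, so I'll continue by feel.

Emit:
arm_command:
  series:
    - [[0, 0, 0], [-0.001, 0, 0], 0]
    - [[0, 0, 0], [-0.001, 0, 0], 0]
    - [[0, 0, 0], [-0.001, 0, 0], 0]
    - [[0, 0, 0], [-0.001, 0, 0], 0]
    - [[0, 0, 0], [-0.001, 0, 0], 0]
    - [[0, 0, 0], [-0.001, 0, 0], 0]
    - [[0, 0, 0], [-0.001, 0, 0], 0]
    - [[0, 0, 0], [-0.001, 0, 0], 0]
    - [[0, 0, 0], [-0.001, 0, 0], 0]
    - [[0, 0, 0], [-0.001, 0, 0], 0]

```text
clock: 23.6
eef_pos: [0.6198, -0.062, 0.0499]
tool_rot: [3.12, 0.362, 0.007]
wrist_force: [6.9, -1.0, -4.4]
grip_width: -0.0003
finger_force: 3.2
```

```bash
python3 st.py
```

```text
clock 23.6 tcp_f mm [-76.0236  -1.4371] 0.04985396675655365 along/lat 22.91123708987444 -74.5549872156074
ytool in feeder [0.0065 1.    ] Ff [-6.4502  2.6292] -4.4028175644805
```

Emit:
arm_command:
  series:
    - [[0, 0, 0], [-0.0006, 0, 0], 0]
    - [[0, 0, 0], [-0.0006, 0, 0], 0]
    - [[0, 0, 0], [-0.0006, 0, 0], 0]
    - [[0, 0, 0], [-0.0006, 0, 0], 0]
    - [[0, 0, 0], [-0.0006, 0, 0], 0]
    - [[0, 0, 0], [-0.0006, 0, 0], 0]
    - [[0, 0, 0], [-0.0006, 0, 0], 0]
    - [[0, 0, 0], [-0.0006, 0, 0], 0]
    - [[0, 0, 0], [-0.0006, 0, 0], 0]
    - [[0, 0, 0], [0, 0, 0], 0]

```text
clock: 24.6
eef_pos: [0.6153, -0.0631, 0.05]
tool_rot: [3.12, 0.362, 0.01]
wrist_force: [8.1, 0.7, -5.8]
grip_width: 0.0
finger_force: 4.1
```

```bash
python3 st.py
```

```text
clock 24.6 tcp_f mm [-71.3438  -1.4975] 0.04996828853715404 along/lat 20.519069052402244 -70.53250101366599
ytool in feeder [0.0064 1.    ] Ff [-8.0719  1.2   ] -5.815109106776863
```

Emit:
arm_command:
  series:
    - [[0, 0, 0], [-0.0005, 0, 0], 0]
    - [[0, 0, 0], [-0.0005, 0, 0], 0]
    - [[0, 0, 0], [-0.0005, 0, 0], 0]
    - [[0, 0, 0], [-0.0005, 0, 0], 0]
    - [[0, 0, 0], [-0.0005, 0, 0], 0]
    - [[0, 0, 0], [-0.0005, 0, 0], 0]
    - [[0, 0, 0], [0, 0, 0], 0]
    - [[0, 0, 0], [0, 0, 0], 0]
    - [[0, 0, 0], [0, 0, 0], 0]
    - [[0, 0, 0], [0, 0, 0], 0]

```text
clock: 25.6
eef_pos: [0.6147, -0.0631, 0.0504]
tool_rot: [-3.12, -0.363, -0.017]
wrist_force: [13.9, 1.3, -9.0]
grip_width: -0.0006
finger_force: 7.0
```

```bash
python3 st.py
```

```text
clock 25.6 tcp_f mm [-70.7579  -1.6232] 0.050397031151540636 along/lat 20.117256086521493 -70.08790364533598
ytool in feeder [0.0059 1.    ] Ff [-13.7842   2.0203] -8.987693101188503
```

The force rose to 13.8 N within 0.6 mm, about 5 mm past first plunger contact, so the row is at the hard face. I'll back off, rise and look.

Emit:
arm_command:
  series:
    - [[0, 0, 0], [0.003, 0, 0], 0]
    - [[0, 0, 0], [0.005, 0, 0], 0]
    - [[0, 0, 0], [0.006, 0, 0], 0]
    - [[0, 0, 0], [0, 0, -0.03], 0]
    - [[0, 0, 0], [0, 0, -0.045], 0]
    - [[0, 0, 0], [0, 0, -0.045], 0]
    - [[0, 0, 0], [0, 0, -0.045], 0]
    - [[0, 0, 0], [-0.03, 0.01, -0.015], 0]
    - [[0, 0, 0], [-0.04, 0.01, 0], 0]
    - [[0, 0, 0], [-0.04, 0, 0], 0]

```text
clock: 26.6
eef_pos: [0.5196, -0.107, 0.2299]
tool_rot: [3.12, 0.359, 0.001]
wrist_force: [0.7, 0.5, 0.1]
grip_width: 0.0002
finger_force: 0.0
```

```bash
python3 st.py;  python3 - <<'E'
from h import *
import time
d=np.load("f.npz");o,r=d["o"],d["r"]
for k in range(3): camera('wrist')
m=camera_model("wrist");im=camera('wrist')
cv2.imwrite('pics/w7.png',cv2.resize(im[20:290,220:420],None,fx=2.2,fy=2.2,interpolation=cv2.INTER_CUBIC))
g=cv2.GaussianBlur(cv2.cvtColor(im,cv2.COLOR_BGR2GRAY),(3,3),0)
for c in cv2.HoughCircles(g,cv2.HOUGH_GRADIENT,1,20,param1=120,param2=15,minRadius=11,maxRadius=20)[0]: print(c,r.T@(ray(m,c[:2],.082)[:2]-o))
E
```

```text
clock 26.6 tcp_f mm [32.004  18.6428] 0.22985055429827408 along/lat -13.713319630540887 29.03692322179527
ytool in feeder [0.0083 1.    ] Ff [-0.8168 -0.3403] 0.1366070120771778
[298.5 193.5  14.7] [ 0.0452 -0.0018]
[300.5 159.5  16. ] [0.0132 0.001 ]
[343.5 125.5  18.3] [-0.0164  0.039 ]
[382.5 230.5  12.5] [0.0835 0.078 ]
[605.5 215.5  19.4] [0.0701 0.2887]
[371.5 208.5  15. ] [0.0608 0.0664]
[368.5   4.5  16.3] [-0.1085  0.057 ]
```

View pics/w7.png

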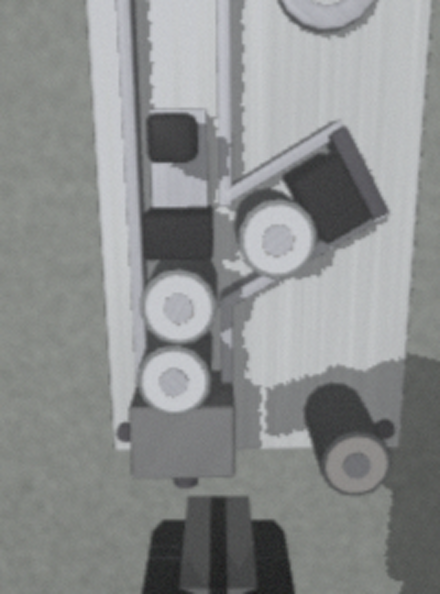

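The first cell is at x≈45 mm (crop 175,380) against the end stop, with the plunger's tail pushed out at the back (185,482). The second is at x≈13 mm (178,308), and the side cell is in its lane against the seated shoe (278,240). All stand upright and the robot is clear.

```bash
python3 -c "
from station import manip
print(manip.sign_off())"
```

```text
the job is handed in; nothing more can be done
None
```

The job is handed in at about 27 s, with the side cell back against the seated brake shoe, both row cells home at the end stop and the arm clear; on my first approach, though, the gripper pressed down with about 25 N, probably on the side cell's top, over your 20 N limit.

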